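Index a terminal box one station along the fence and hold the stop's pin home

ROBOT

A 6-joint arm with a two-finger parallel gripper is mounted at the origin on the work surface. World frame = base frame: x ahead of the robot, y to its left, z up, the work surface at z = 0. Lengths are in m, angles in rad, forces in N, time in s.
With the tool pointing down it reaches from about 0.35 to 0.85 m from the base axis. Payload 8.1 kg.
Tool frame: the origin (TCP) lies at the very end of the fingers, on their centre line; the grasp point (between the pads) lies 19 mm behind it; z points along the fingers, y is the direction in which the jaws open and shut (so a half turn about z gives the same grasp; the last joint's range is limited). The gripper opens to 93 mm and grips with 3 to 60 N. Pads are 15 mm wide; open, the fingers measure 128 mm over their backs; the gripper's body (75 mm by 188 mm) begins 65 mm behind the grasp point.
Start: joints at [1.057, 0.13, 1.488, -0, 1.523, -0.085], TCP at [0.249, 0.546, 0.219] pointing down, gripper open.
Joint ranges: [-2.96, 2.96], [-0.89, 2.26], [0.02, 2.5], [-1.34, 4.48], [0, 2.73], [-2.66, 2.66]. Speed limits (rad/s): [2.39, 2.39, 2.79, 3.14, 3.14, 3.14].

INTERFACE

Orientations are given as a rotation vector (axis times angle).
In Python, from plant import robot gives the robot as it stands.
- The arm moves only by the shell command python3 -m pendant 'ROWS' [OPENING] [FORCE]. ROWS is JSON, a list of rows, each an object with "delta_pos": the shift along the tool's x, y, z in m, a list of three; "spin": the turn about the tool's z in rad. In form: [{"delta_pos": [dx, dy, dz], "spin": spin}, ...]. A call has 1 to 10 rows; each row is the pose to reach, as a shift and turn from the pose measured when the call began, along the tool's axes at that moment; what a row does not reach only later rows make up. A row lasts 1/10 s, in which the tool goes at most 50 mm and 8.59 degrees, less where a joint would pass 70% of its speed; a pose out of reach is approached as far as the arm can. A call with a gripper value outside its range is refused whole. OPENING is the closure, from -1 (fully open) to 1 (shut), set as the call begins (- or left out, the last holds). The fingers move at their own pace and stop on an object; FORCE is the grip in N (left out, the last holds). Time passes only in rows, so rows that repeat a pose let the fingers close. It gives the time, the measured TCP pose, the force and the opening at its end, in the units of the state.
- robot.read_state(): the state, without advancing time (a new reading comes with each control period).
- robot.read_camera(name): name is "side" or "top" or "wrist"; returns a dict with "color" (384x512x3 uint8, blue, green, red), "camera_matrix" (3x3 intrinsics, pixels), "D" ([k1, k2, p1, p2, k3] as OpenCV has them; the pictures are not rectified), "R" (3x3) and "t" (3): a world point X has camera coordinates R X + t. Camera axes: x right, y down, z forward; pixel columns grow to the right and rows downward; lengths in m; the calibration is good to about 2 mm. A picture is of the moment at which its call begins. There is no depth.
- robot.close_job(): hands the job in, once; it reports no verdict.
Trained networks look in the newest picture that a camera, given by its name, has taken for a name from the list of things; names that differ only in an ending like _2 or _b are one class to them, and where a whole thing is asked for, a point or a joint stands for the part that bears it (a point fixed in the world has none). Each returns a list of dicts, best first, with "score" (0 to 1); they miss things now and then, are a little off and sometimes report something else, mostly with a low value. They report only what shows in the picture. A call takes as long as a camera call. They do not tell look-alikes from the thing itself.
- robot.outline_of(camera, label): "mask" (384x512 bool, what is visible of it).
- robot.mark_of(camera, label): "location" ([x, y, z] in m, in the coordinates of the camera as it stood for that picture, good to about 4 mm: a listed point, or the origin of a listed thing).
The state is a dict: "t": time; "q": joint angles; "dq": joint speeds; "joint_torque": joint torques, N m; "tool_pos": TCP position; "orientation": TCP orientation; "force": force on the tool from outside, world axes, zero at the start; "wrist_torque": the same for the moment, N m; "opening": finger opening in m.
Only numpy, scipy, OpenCV 4.12 (cv2) and the standard library are available. Lean on these libraries where they do the work, as an engineer would, in place of code of your own. Each camera call takes 0.05 s, during which the arm holds its last target.

TASK

Step the open die-cast box on to the next station of the indexing fence: without lifting it, slide it away from the stop until its edge on the stop's side lies at the next scribed line of the base plate, square and snug against the fence, and let go of it. Then pull the stop's lock plunger up out of its hole, slide the stop along to the very next hole, up behind the box, and let the pin go fully home. Finish there, still holding the plunger knob with the pin home so that I can nip up the clamp screw, and leave everything else where it lies.

Things in the scene. Friction and masses are not known exactly. Their poses are not given: they have to be found in the camera images.
- fixture: Indexing fence bolted to the bench: base plate 200 x 440 mm, 10 mm thick, x -90 to 110, y -220 to 220, carrying a 30 mm square steel tube along y (x 60 to 90, z 20 to 50 mm; 55 mm high feet at its ends). Origin on the bench, z up, +x from the working side to the fence, +y along it, the way the work is stepped. Lines are scribed across the plate, each 25 mm to +y of a hole.
- next_hole (a point): The very next hole for the pin, 11.5 mm wide, at the tube's top face (fixture x 75, y 0, z 50 mm). The tube has five holes, pitch 70 mm, at fixture y -140 to 140; the stop always starts locked in the one 70 mm to -y of this one. Axes as the fixture's.
- next_line (a point): End of the next scribed line, at the foot of the fence's front face on the plate's top (fixture x 60, y 25, z 10 mm), axes as the fixture's. A box in place has its -y wall at this line and its +x wall against the fence: its origin is at -56, +31, 0 mm from here. Good within 7 mm of the line, 6 mm of the fence, 0.08 rad of square; the stop may nudge it when it closes up.
- box: Open die-cast aluminium terminal box, loose on the plate, 112 mm long (x), 62 mm wide (y), 40 mm high, 3 mm walls, 0.25 to 0.5 kg, grey terminals inside. Origin at the centre of its underside, z up, axes nearly as the fixture's. Starts 5 to 22 mm off the fence, up to 0.08 rad askew, 8 to 28 mm from the stop's face. Can be gripped over its width near its -x end, beyond the stop's arm.
- stop (a joint): The stop, a grey square sleeve (40 x 40 mm, 50 mm long) on the fence tube: metres slid along +y, 0 at the start hole, 0.070 at the next hole. It slides with about 2 N of friction; a pin in a hole has about 1.2 mm of play either way. A black five-lobed clamp screw, not tightened, sticks out 22 mm from its -x face.
- stop_face (a point): Centre of the stop's working face, the +y side of its steel arm, 25 mm to +y of the knob's axis. The arm reaches 58 mm from the fence's front face out over the plate (-x), is 8 mm thick and stands 3 to 33 mm above the plate. Axes as the fixture's.
- plunger (a joint): Lift of the lock plunger in metres: 0 with the pin fully home in a hole, 0.010 where its tip just clears the tube's top, 0.014 pulled right up (a hard stop). A spring pushes it down: about 4 N when home, 8.5 N right up. Let go between holes, the pin rides on the tube at about 0.010 and drops by itself into a hole that comes under it.
- knob (a point): The plunger's knob: a black mushroom on top of the stop's sleeve, 23 mm thick body (16 mm high) under a 29 mm wide, 9 mm high cap. This point is on its axis, 4 mm below the cap, 12 mm above the knob's underside, 34 mm above the sleeve's top, 89 mm above the bench with the pin home. It moves with plunger and stop; the stop is slid by it. Axes as the fixture's.
- lid: The box's aluminium lid, 112 x 62 x 5 mm, lying on the base plate near its -y end. Origin at the centre of its underside. Stays where it is (within 25 mm).
- gland: Grey plastic cable gland, 27 mm wide, 31 mm high, standing on the base plate near its +y end. Origin at the centre of its underside. Stays where it is (within 25 mm).
- screwdriver: Screwdriver, 200 mm long, lying on the bench to the robot's right. Stays where it is (within 30 mm).
- terminals: A row of grey terminal blocks on a 150 mm piece of rail, 37 mm high, on the bench to the robot's left. Stays where it is (within 30 mm).
- tape: Roll of black tape, 90 mm across, 19 mm high, on the bench to the left. Stays where it is (within 30 mm).
- meter: Grey multimeter, 150 x 75 x 34 mm, lying on the bench to the right. Stays where it is (within 30 mm).
- screw_cup: Small steel bowl, 70 mm across, 45 mm high, on the bench to the left. Stays where it is (within 30 mm).
Mind the look-alikes: they are no part of the job. What is shaped like the box but purple is not meant.

How it is judged:
On the way, in this order (a step that is already met when the one before it is completed fails the run):
1. the box has been slid to the next line, snug and square against the fence, while the stop is still locked in its first hole (x of box in the frame of next_line above -0.062 m and z of box in the frame of next_line below 0.006 m and angle between the x axis of box and the x axis of fixture, either way round below 0.08 rad and angle between box's own z axis and vertical below 0.05 rad and y of box in the frame of next_line between 0.024 and 0.039 m and value of joint stop below 0.004 m and value of joint plunger below 0.003 m and contact force between the fingers and box below 0.5 N), for 0.1 s.
2. the plunger has been pulled up, its pin clear of the hole (value of joint plunger above 0.0095 m), for 0.1 s.
3. the stop is at the next hole with the pin fully home (value of joint stop between 0.067 and 0.073 m and value of joint plunger below 0.002 m), for 0.2 s.
At the end, for the whole second after the job is handed in: Stop within 3 mm of the next hole, pin fully home (lift under 2 mm), fingers holding the knob (over 3 N). Box flat on the plate and let go, its stop-side wall 3 mm short of to 8 mm beyond the next line, within 6 mm of the fence, square within 0.08 rad; the rest undisturbed (all of step 3 and x of box in the frame of next_line above -0.062 m and z of box in the frame of next_line below 0.006 m and angle between the x axis of box and the x axis of fixture, either way round below 0.08 rad and angle between box's own z axis and vertical below 0.05 rad and y of box in the frame of next_line between 0.028 and 0.039 m and contact force between the fingers and plunger above 3 N and linear speed of box below 0.01 m/s and contact force between the fingers and box below 0.5 N); the arm keeps its last pose, push and grip.
It fails at once if the box is lifted or tipped (z of box in the frame of next_line above 0.007 m or angle between box's own z axis and vertical above 0.15 rad).
It fails at once if one of the other things is moved (distance of any of lid, gland from where it was at the start of the episode above 0.025 m or distance of any of screwdriver, terminals, tape, meter, screw_cup from where it was at the start of the episode above 0.03 m).
It also fails if it takes over 51 s, if anything falls off the work surface, if the arm or the gripper's body presses on something with over 40 N, if the wrist force passes 120 N, or if a joint passes its speed limit or range.

## Working session

There is one attempt and no reset: what is moved stays moved. The work goes in short steps, Python scripts to look and compute and a shell command to move; the robot and the scene stay as the last step left them, time stands still between calls to the robot, and variables do not carry over. Pictures are saved under pics/ and viewed, and the job is handed in when it is done.

```bash
mkdir -p pics; ls
python3 - <<'E'
from plant import robot
import cv2
s=robot.read_state(); print({k:(v if not hasattr(v,'tolist') else v.tolist()) for k,v in s.items()})
for n in ("side","top","wrist"):
    c=robot.read_camera(n); cv2.imwrite(f"pics/{n}0.png",c["color"]); print(n,c["camera_matrix"][0][0])
E
```

```text
pics
{'t': 0.0, 'q': [1.0566125752810562, 0.13114157955213038, 1.4892683491743095, -2.7511826638014453e-05, 1.5229932689574381, -0.08537945372904897], 'dq': [0.0006402516267858296, -0.000474603598725623, 0.0017725773016685114, -0.0001339880345844603, -0.0011727775341164712, 0.0002583426231927023], 'joint_torque': [-0.00014128017028269824, -55.98371744155884, -49.17676091194153, 0.07684508571401238, 0.03481836291030049, -0.00015052265098347561], 'tool_pos': [0.24916978621457625, 0.5451954593668131, 0.2176051472408533], 'orientation': [-0.6683051509032931, -3.069164533277535, 0.0027294614701906003], 'force': [0.6512628233969483, -0.22690996800288896, 0.22080060709250568], 'wrist_torque': [0.04582058486116924, 0.0529441990261427, -0.0061567387262100775], 'opening': 0.09309482792904733}
side 360.74261534643085
top 473.0349441568559
wrist 338.5479630426022
```

View pics/side0.png

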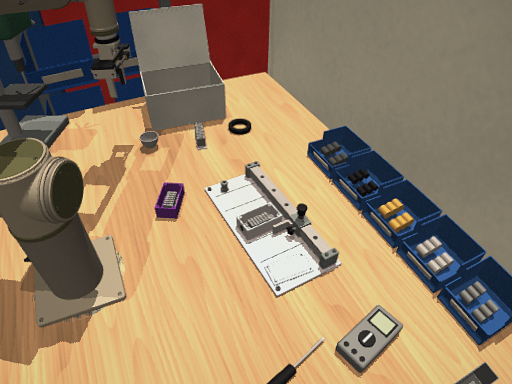

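View pics/top0.png

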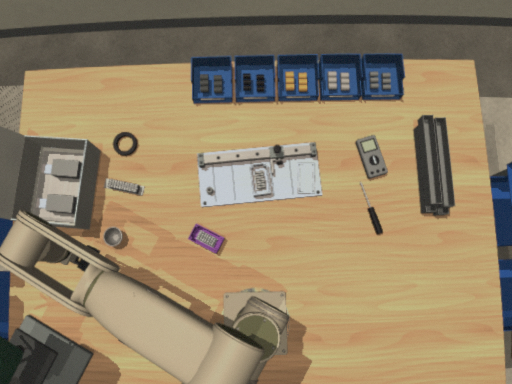

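View pics/wrist0.png

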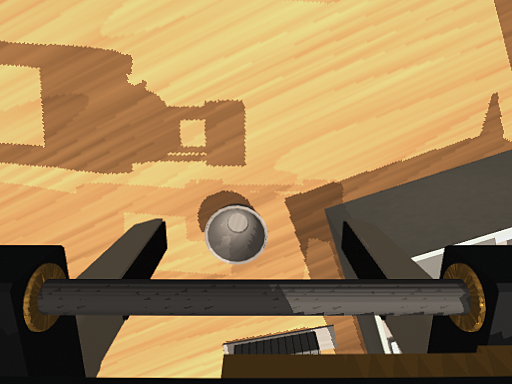

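The aluminium box lies on the plate (top ~(262,180), side ~(258,218)). The purple one at top (207,238) / side (170,200) stands on the bench and is the look-alike. The stop with its knob is at top (277,150).

```bash
cat > h.py <<'E'
import numpy as np, cv2
from plant import robot
def cam(n):
    c=robot.read_camera(n); return c
def w(c,p): return np.array(c["R"]).T@(np.array(p)-np.array(c["t"]).ravel())
def proj(c,P):
    P=np.atleast_2d(np.array(P,float)); r,_=cv2.Rodrigues(np.array(c["R"]))
    return cv2.projectPoints(P,r,np.array(c["t"],float).reshape(3,1),np.array(c["camera_matrix"]),np.array(c["D"],float))[0][:,0]
def plane(c,uv,z):
    uv=np.atleast_2d(np.array(uv,float)); n=cv2.undistortPoints(uv[:,None],np.array(c["camera_matrix"]),np.array(c["D"],float))[:,0]
    R=np.array(c["R"]);C=-R.T@np.array(c["t"]).ravel()
    d=np.c_[n,np.ones(len(n))]@R
    return C+d*((z-C[2])/d[:,2])[:,None]
E
python3 - <<'E'
from h import *
np.set_printoptions(precision=4,suppress=True)
for n in ("side","top"):
    c=cam(n)
    print(n,"campos",-np.array(c["R"]).T@np.array(c["t"]).ravel())
    for l in ("fixture","next_hole","next_line","box","stop_face","knob","lid","gland"):
        for m in robot.mark_of(n,l)[:2]:
            P=w(c,m["location"]); print(l,round(m["score"],2),P,proj(c,P)[0].round(0))
c=cam("top"); cv2.imwrite("pics/topcrop.png",cv2.resize(c["color"][130:215,185:335],None,fx=5,fy=5,interpolation=cv2.INTER_CUBIC))
c=cam("side"); cv2.imwrite("pics/sidecrop.png",cv2.resize(c["color"][150:300,195:350],None,fx=4,fy=4,interpolation=cv2.INTER_CUBIC))
E
```

```text
side campos [ 0.1961 -0.6457  0.7778]
fixture 0.74 [ 0.5195 -0.0288  0.0026] [263. 225.]
next_hole 0.75 [ 0.5905 -0.0205  0.0461] [285. 205.]
next_line 0.86 [0.5773 0.0036 0.0101] [276. 210.]
box 0.95 [ 0.508  -0.0315  0.0089] [260. 225.]
box 0.79 [ 0.3043  0.1671 -0.0003] [172. 203.]
stop_face 0.58 [ 0.5581 -0.067   0.0283] [282. 224.]
knob 0.72 [ 0.3092  0.4941 -0.0015] [150. 146.]
knob 0.69 [ 0.6061 -0.089   0.0851] [303. 209.]
lid 0.77 [ 0.5135 -0.1973  0.0072] [290. 269.]
gland 0.63 [0.4658 0.1542 0.0047] [223. 190.]
top campos [ 0.1691 -0.0029  1.6899]
fixture 0.68 [ 0.5172 -0.0303 -0.0015] [260. 177.]
next_hole 0.68 [ 0.3139  0.4943 -0.0003] [116. 235.]
next_line 0.92 [0.5781 0.0023 0.0079] [250. 160.]
box 0.89 [0.2982 0.1633 0.0008] [207. 238.]
box 0.72 [ 0.5027 -0.0309  0.0081] [260. 180.]
stop_face 0.7 [ 0.5506 -0.0632  0.0287] [269. 166.]
knob 0.52 [ 0.599  -0.0865  0.0919] [275. 148.]
lid 0.93 [ 0.5078 -0.1949  0.0078] [305. 178.]
gland 0.42 [0.4694 0.1518 0.0084] [210. 190.]
```

View pics/topcrop.png

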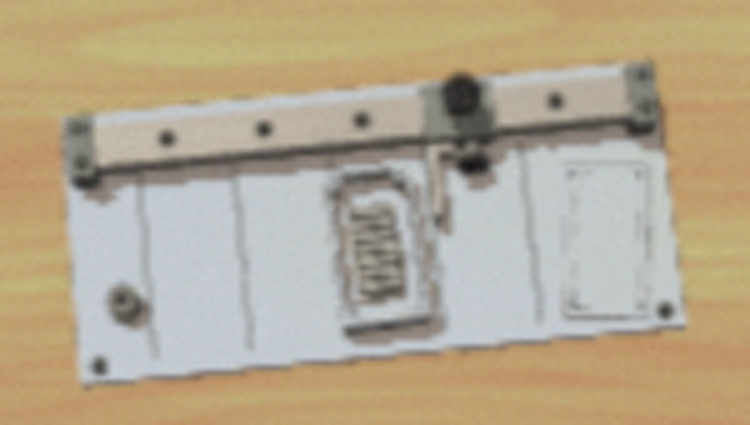

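View pics/sidecrop.png

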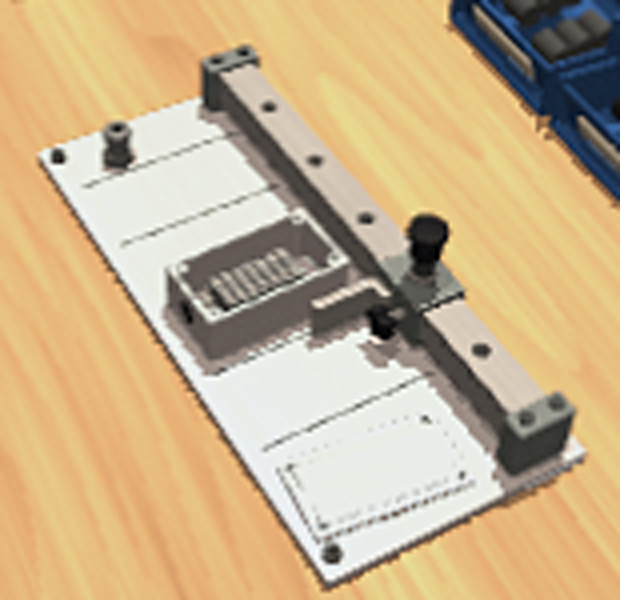

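Run:
```python
from h import *
from scipy.optimize import least_squares
np.set_printoptions(precision=4,suppress=True)
ct,cs=cam("top"),cam("side")
def un(p,f,o): return (np.array(p)+.5)/f-.5+np.array(o)
th=un([(167,138),(264,129),(361,120),(555,101)],5,(185,130))
sh=un([(269,106),(315,160),(366,218),(481,350)],4,(195,150))
P=np.array([[75,y,50] for y in (140,70,0,-140)])/1e3
tc=un([(80,384),(688,325),(62,118)],5,(185,130)); sc=un([(40,158),(330,586)],4,(195,150))
PC=np.array([[-90,220,10],[-90,-220,10],[110,220,10]])/1e3
def tr(v,P):
    c,s=np.cos(v[2]),np.sin(v[2]); return np.c_[c*P[:,0]-s*P[:,1]+v[0],s*P[:,0]+c*P[:,1]+v[1],P[:,2]]
def res(v,full=0):
    r=[proj(ct,tr(v,P))-th,proj(cs,tr(v,P))-sh,proj(ct,tr(v,PC))-tc,proj(cs,tr(v,PC[:2]))-sc]
    return r if full else np.concatenate(r).ravel()
s=least_squares(res,[.518,-.03,.09],loss="soft_l1"); print(s.x,np.degrees(s.x[2])); 
for r in res(s.x,1): print(r)
v=s.x
for nm,p in dict(hole=(75,0,50),line=(60,25,10),knob=(75,-70,89),goal=(4,56,10)).items(): print(nm,tr(v,np.array([p])/1e3))
i=cv2.resize(ct["color"][140:205,225:300],None,fx=8,fy=8,interpolation=cv2.INTER_CUBIC);cv2.imwrite("pics/boxtop.png",i)
```

```text
[ 0.5186 -0.0287  0.078 ] 4.4703556127445525
[[ 0.1953 -0.1215]
 [ 0.2821 -0.2814]
 [ 0.3678 -0.4269]
 [ 0.4267 -0.4636]]
[[-0.4596  0.2998]
 [-0.1798  0.1747]
 [-0.1613  0.1922]
 [-0.0009  0.1416]]
[[ 0.3074  0.0084]
 [ 0.2565 -0.4732]
 [-0.457  -0.4833]]
[[-1.2712 -1.2278]
 [-0.4122 -0.4743]]
hole [[ 0.5933 -0.0229  0.05  ]]
line [[0.5764 0.0009 0.01  ]]
knob [[ 0.5988 -0.0927  0.089 ]]
goal [[0.5182 0.0274 0.01  ]]
```

View pics/boxtop.png

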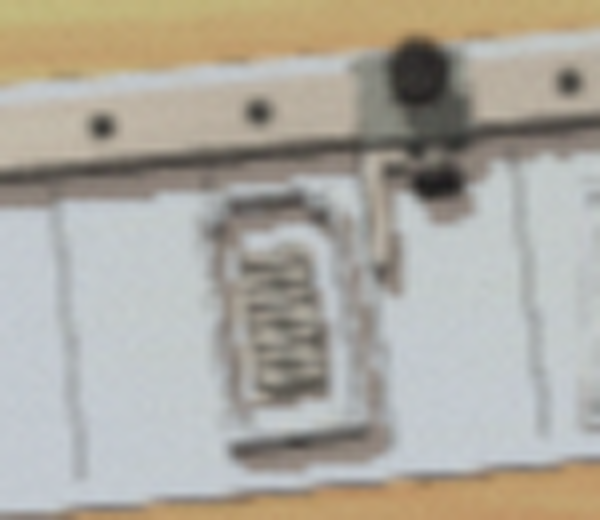

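```bash
cat >> h.py <<'E'
F=[.5186,-.0287,.078]
def fx(p,F=F):  # fixture(m)->world
    c,s=np.cos(F[2]),np.sin(F[2]); return np.array([c*p[0]-s*p[1]+F[0],s*p[0]+c*p[1]+F[1],p[2]])
def inv(p,F=F):
    c,s=np.cos(F[2]),np.sin(F[2]); d=np.array(p[:2])-F[:2]; return np.array([c*d[0]+s*d[1],-s*d[0]+c*d[1],p[2]])
def go(P,yaw):  # yaw: world angle of tool y minus 90deg
    s=robot.read_state(); R=cv2.Rodrigues(np.array(s["orientation"]))[0]
    d=R.T@(np.array(P)-s["tool_pos"]); cur=np.arctan2(R[1,1],R[0,1])-np.pi/2
    a=(yaw-cur+np.pi/2)%np.pi-np.pi/2
    print("t",s["t"],"tcp",np.round(s["tool_pos"],4),"fix",inv(s["tool_pos"]).round(4),"yaw",round(cur,4),"tilt",R[:,2].round(4),"F",np.round(s["force"],2),"open",round(s["opening"],4)); print("delta",d.round(4),"len",np.linalg.norm(d).round(3),"spin",round(-a,4))
E
python3 -c "
from h import *
go([.45,-.035,.2],.078)"
```

```text
t 1.25 tcp [0.2494 0.5457 0.2187] fix [-0.2236  0.5936  0.2187] yaw -0.4287 tilt [ 0.  0. -1.] F [ 0.27 -0.89  0.35] open 0.0926
delta [-0.4238 -0.4448  0.0187] len 0.615 spin -0.5067
```

```bash
python3 -m pendant '[{"delta_pos":[-0.03,-0.032,0],"spin":-0.04},{"delta_pos":[-0.063,-0.066,0],"spin":-0.08},{"delta_pos":[-0.096,-0.1,0],"spin":-0.12},{"delta_pos":[-0.129,-0.135,0],"spin":-0.16},{"delta_pos":[-0.162,-0.17,0.005],"spin":-0.2},{"delta_pos":[-0.195,-0.205,0.005],"spin":-0.24},{"delta_pos":[-0.228,-0.24,0.01],"spin":-0.28},{"delta_pos":[-0.261,-0.275,0.01],"spin":-0.32},{"delta_pos":[-0.294,-0.31,0.01],"spin":-0.36},{"delta_pos":[-0.327,-0.345,0.01],"spin":-0.4}]'; python3 -c "
from h import *
go([.45,-.035,.2],.078)"
```

```text
t: 2.25
tool_pos: [0.4037, 0.0941, 0.209]
orientation: [0.042, 3.14, 0.0]
force: [0.7, -0.3, 0.2]
opening: 0.0927
t 2.25 tcp [0.4037 0.0941 0.209 ] fix [-0.105   0.1314  0.209 ] yaw -0.027 tilt [ 1.2e-03  2.0e-04 -1.0e+00] F [ 0.71 -0.3   0.23] open 0.0927
delta [-0.0498 -0.1278  0.009 ] len 0.137 spin -0.105
```

```bash
python3 -m pendant '[{"delta_pos":[-0.018,-0.045,0.003],"spin":-0.04},{"delta_pos":[-0.036,-0.09,0.006],"spin":-0.08},{"delta_pos":[-0.05,-0.128,0.009],"spin":-0.105},{"delta_pos":[-0.05,-0.128,0.009],"spin":-0.105},{"delta_pos":[-0.05,-0.128,0.009],"spin":-0.105}]'
python3 - <<'E'
from h import *
np.set_printoptions(precision=4,suppress=True)
go([.45,-.035,.2],.078)
for n in ("wrist",):
    c=cam(n); cv2.imwrite("pics/w1.png",cv2.resize(c["color"],None,fx=1.5,fy=1.5))
    for l in ("fixture","next_hole","next_line","box","stop_face","knob"):
        for m in robot.mark_of(n,l)[:2]:
            P=w(c,m["location"]); print(l,round(m["score"],2),P,"fix",inv(P),proj(c,P)[0].round(0))
E
```

```text
t: 2.75
tool_pos: [0.4501, -0.0358, 0.1999]
orientation: [-0.118, 3.139, 0.001]
force: [0.0, 0.8, 0.4]
opening: 0.0928
t 2.75 tcp [ 0.4501 -0.0358  0.1999] fix [-0.0688 -0.0018  0.1999] yaw 0.0752 tilt [ 0.0007  0.0006 -1.    ] F [0.04 0.83 0.36] open 0.0928
delta [ 0.0001  0.0008 -0.0001] len 0.001 spin -0.0028
next_line 0.78 [0.5771 0.003  0.0122] fix [0.0608 0.027  0.0122] [280. 271.]
box 0.85 [0.3042 0.1611 0.003 ] fix [-0.199   0.2059  0.003 ] [462.  31.]
box 0.67 [ 0.5046 -0.0305  0.0096] fix [-0.0141 -0.0007  0.0096] [256. 210.]
stop_face 0.56 [ 0.5592 -0.0722  0.029 ] fix [ 0.0371 -0.0466  0.029 ] [214. 260.]
knob 0.89 [ 0.6034 -0.0916  0.0876] fix [ 0.0797 -0.0693  0.0876] [185. 329.]
```

View pics/w1.png

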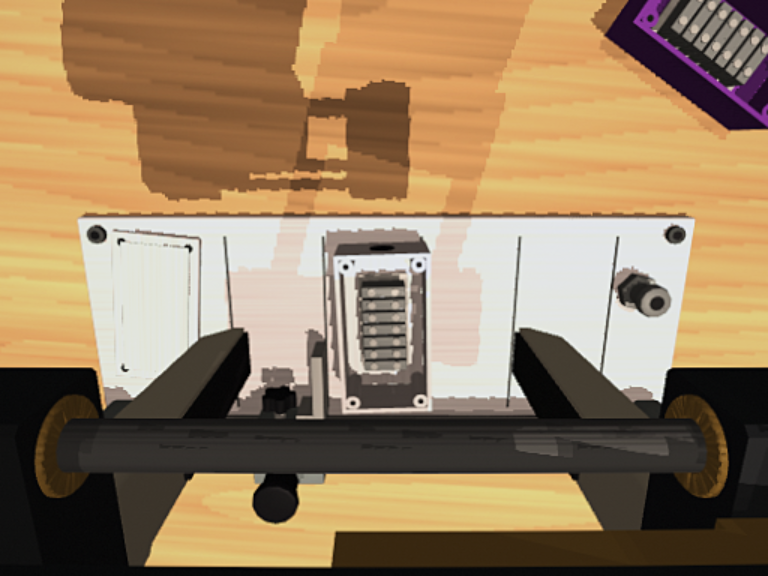

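Run:
```python
from h import *
np.set_printoptions(precision=4,suppress=True)
c=cam("wrist")
cv2.imwrite("pics/w1b.png",cv2.resize(c["color"][140:290,140:340],None,fx=4,fy=4,interpolation=cv2.INTER_CUBIC))
p=np.array([(336,257),(430,253),(431,410),(343,412)])/1.5-.2
for q in plane(c,p,.05): print(inv(q))
# predicted fixture features in wrist
for P in ((-.09,.22,.01),(-.09,-.22,.01),(-.09,.095,.01),(-.09,-.115,.01),(-.09,-.045,.01)): print(P,proj(c,fx(P))[0]*1.5)
```

```text
[-0.0667 -0.0298  0.05  ]
[-0.0694  0.0301  0.05  ]
[0.0421 0.0338 0.05  ]
[ 0.0438 -0.0274  0.05  ]
(-0.09, 0.22, 0.01) [693.7315 212.5632]
(-0.09, -0.22, 0.01) [ 71.1431 211.7607]
(-0.09, 0.095, 0.01) [517.5274 211.9849]
(-0.09, -0.115, 0.01) [218.883  211.6376]
(-0.09, -0.045, 0.01) [318.2936 211.6659]
```

View pics/w1b.png

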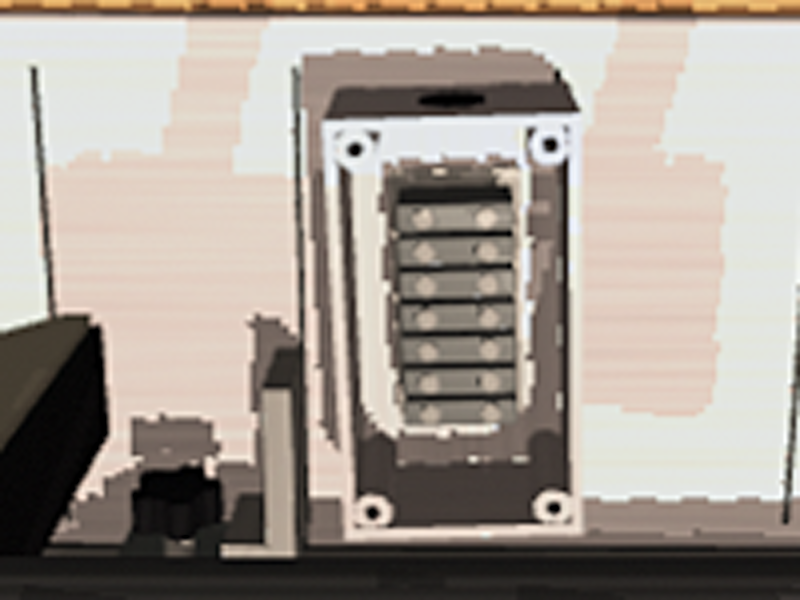

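The box in the enlarged crop is bare aluminium and on the plate, so it is the one meant. It sits 16 mm off the fence and 16 mm from the stop. I'll go down over its -x end.

```bash
python3 -c "
from h import *
go(fx([-.046,.0005,.018]),.078)"
```

```text
t 3.15 tcp [ 0.4502 -0.0344  0.2002] fix [-0.0686 -0.0003  0.2002] yaw 0.0796 tilt [ 1.6e-03  2.0e-04 -1.0e+00] F [-0.51  1.2  -0.  ] open 0.0929
delta [-0.0223  0.0008  0.1822] len 0.184 spin 0.0016
```

```bash
python3 -m pendant '[{"delta_pos":[-0.022,0,0.04],"spin":0},{"delta_pos":[-0.022,0,0.08],"spin":0},{"delta_pos":[-0.022,0,0.115],"spin":0},{"delta_pos":[-0.022,0,0.14],"spin":0},{"delta_pos":[-0.022,0,0.14],"spin":0}]'
python3 - <<'E'
from h import *
go(fx([-.046,.0005,.018]),.078)
c=cam("wrist"); cv2.imwrite("pics/w2.png",cv2.resize(c["color"],None,fx=1.5,fy=1.5))
c=cam("side"); cv2.imwrite("pics/s2.png",cv2.resize(c["color"][140:290,180:360],None,fx=4,fy=4))
E
```

```text
t: 3.65
tool_pos: [0.4689, -0.0316, 0.0563]
orientation: [0.126, -3.133, -0.003]
force: [0.1, 0.4, 0.0]
opening: 0.093
t 3.65 tcp [ 0.4689 -0.0316  0.0563] fix [-0.0497  0.001   0.0563] yaw 0.0803 tilt [-0.0058  0.0015 -1.    ] F [0.06 0.38 0.02] open 0.093
delta [-0.0039 -0.0006  0.0382] len 0.038 spin 0.0023
```

View pics/w2.png

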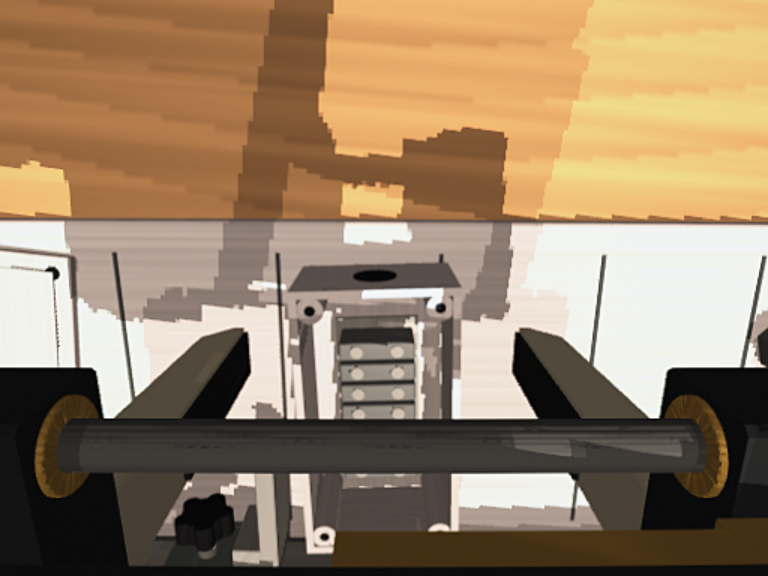

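View pics/s2.png

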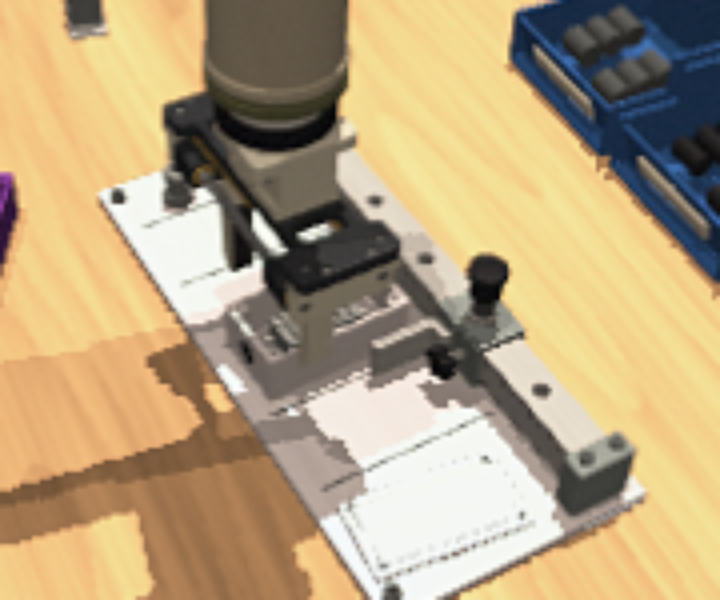

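```bash
python3 -m pendant '[{"delta_pos":[-0.004,-0.001,0.02],"spin":0},{"delta_pos":[-0.004,-0.001,0.036],"spin":0},{"delta_pos":[-0.004,-0.001,0.038],"spin":0},{"delta_pos":[-0.004,-0.001,0.038],"spin":0}]'; python3 -m pendant '[{"delta_pos":[0,0,0],"spin":0},{"delta_pos":[0,0,0],"spin":0},{"delta_pos":[0,0,0],"spin":0},{"delta_pos":[0,0,0],"spin":0},{"delta_pos":[0,0,0],"spin":0},{"delta_pos":[0,0,0],"spin":0},{"delta_pos":[0,0,0],"spin":0}]' 1 15; python3 -c "
from h import *
go(fx([-.046+.0165,.058,.018]),.078)"
```

```text
t: 4.15
tool_pos: [0.4774, -0.0331, 0.0242]
orientation: [-0.126, 3.136, -0.0]
force: [-0.1, 0.1, 0.4]
opening: 0.093
t: 4.85
tool_pos: [0.4776, -0.033, 0.0245]
orientation: [-0.126, 3.136, -0.0]
force: [-1.5, 0.7, 5.4]
opening: 0.062
t 4.85 tcp [ 0.4776 -0.033   0.0245] fix [-0.0412 -0.0011  0.0245] yaw 0.0803 tilt [ 0.0029 -0.     -1.    ] F [-1.5   0.68  5.44] open 0.062
delta [-0.0119  0.0591  0.0065] len 0.061 spin 0.0023
```

```bash
python3 -m pendant '[{"delta_pos":[-0.001,0.005,0],"spin":0},{"delta_pos":[-0.003,0.014,0],"spin":0},{"delta_pos":[-0.005,0.025,0],"spin":0},{"delta_pos":[-0.008,0.037,0],"spin":0},{"delta_pos":[-0.01,0.047,0],"spin":0},{"delta_pos":[-0.011,0.053,0],"spin":0},{"delta_pos":[-0.012,0.055,0],"spin":0},{"delta_pos":[-0.012,0.055,0],"spin":0}]'
python3 - <<'E'
from h import *
go(fx([-.0245,.058,.0245]),.078)
c=cam("wrist"); cv2.imwrite("pics/w3.png",cv2.resize(c["color"],None,fx=1.5,fy=1.5))
c=cam("side"); cv2.imwrite("pics/s3.png",cv2.resize(c["color"][140:290,180:360],None,fx=4,fy=4))
for n in("side","top"):
  c=cam(n)
  for m in robot.mark_of(n,"box")[:2]: print(n,inv(w(c,m["location"])))
E
```

```text
t: 5.65
tool_pos: [0.4851, 0.0236, 0.0245]
orientation: [-0.127, 3.136, 0.001]
force: [-0.4, 2.5, 2.8]
opening: 0.062
t 5.65 tcp [0.4851 0.0236 0.0245] fix [-0.0293  0.0548  0.0245] yaw 0.081 tilt [ 2.7e-03  9.0e-04 -1.0e+00] F [-0.39  2.51  2.76] open 0.062
delta [-0.0048  0.0032  0.    ] len 0.006 spin 0.003
side [-0.20075504  0.21139964 -0.00371817]
side [0.00167071 0.05414842 0.01149431]
top [-0.20681874  0.21131227  0.00241807]
top [-0.000551    0.05754226  0.00941759]
```

View pics/w3.png

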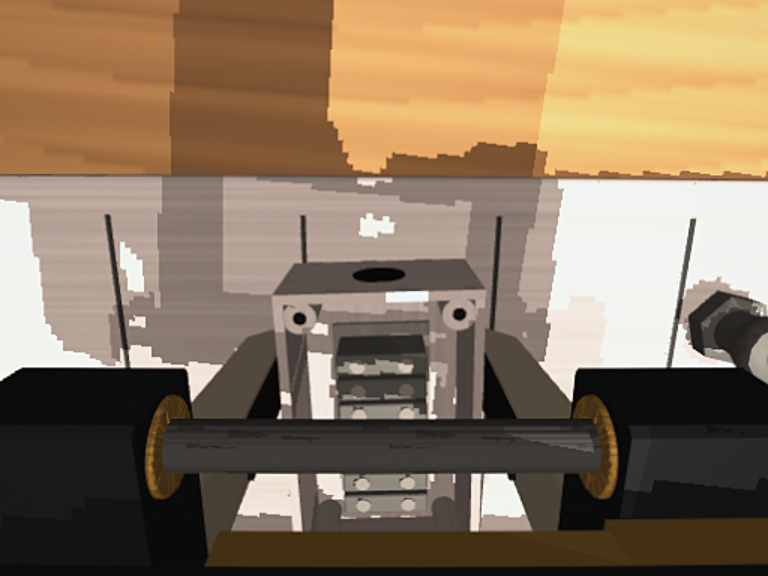

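View pics/s3.png

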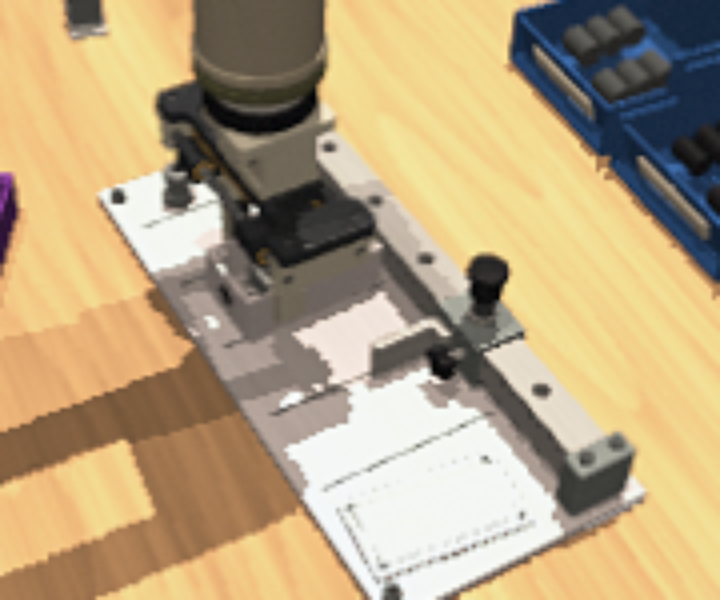

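Run:
```python
from h import *
np.set_printoptions(precision=4,suppress=True)
c=cam("wrist")
f=lambda p,z:[inv(q) for q in plane(c,np.array(p)/1.5-.2,z)]
print("line25",*f([(303,217),(305,260)],.01)); print("line95",*f([(499,217),(494,325)],.01)); print("line-45",*f([(108,217),(126,360)],.01))
print("edge",*f([(100,178),(700,178)],.01))
print("rim",*f([(275,294),(485,291)],.05))
```

```text
line25 [-0.0731  0.0252  0.01  ] [-0.0574  0.0253  0.01  ]
line95 [-0.0732  0.0951  0.01  ] [-0.0323  0.0958  0.01  ]
line-45 [-0.0731 -0.0448  0.01  ] [-0.0176 -0.0456  0.01  ]
edge [-0.0869 -0.0457  0.01  ] [-0.0872  0.1651  0.01  ]
rim [-0.0567  0.0224  0.05  ] [-0.0577  0.0831  0.05  ]
```

```bash
python3 -m pendant '[{"delta_pos":[0,0.002,0],"spin":0},{"delta_pos":[-0.001,0.0035,0],"spin":0},{"delta_pos":[-0.003,0.0035,0],"spin":0},{"delta_pos":[-0.004,0.0035,0],"spin":0},{"delta_pos":[-0.005,0.0035,0],"spin":0},{"delta_pos":[-0.005,0.0035,0],"spin":0}]'; python3 -c "
from h import *
go(fx([-.0245,.058,.0245]),.078)";  python3 -m pendant '[{"delta_pos":[-0.001,0,0],"spin":0},{"delta_pos":[-0.002,0,0],"spin":0},{"delta_pos":[-0.002,0,0],"spin":0}]'; python3 -c "
from h import *
go(fx([-.0245,.058,.0245]),.078)"
```

```text
t: 6.6
tool_pos: [0.4897, 0.0266, 0.0245]
orientation: [-0.125, 3.137, 0.0]
force: [-2.0, 0.3, 4.2]
opening: 0.0619
t 6.6 tcp [0.4897 0.0266 0.0245] fix [-0.0245  0.0574  0.0245] yaw 0.0799 tilt [ 2.3e-03  3.0e-04 -1.0e+00] F [-2.03  0.29  4.18] open 0.0619
delta [-0.      0.0006  0.    ] len 0.001 spin 0.0019
t: 6.9
tool_pos: [0.4916, 0.0268, 0.0245]
orientation: [-0.125, 3.137, 0.0]
force: [-2.7, -0.2, 5.2]
opening: 0.0623
t 6.9 tcp [0.4916 0.0268 0.0245] fix [-0.0226  0.0575  0.0245] yaw 0.0799 tilt [ 2.e-03  3.e-04 -1.e+00] F [-2.66 -0.23  5.21] open 0.0623
delta [0.0019 0.0005 0.    ] len 0.002 spin 0.0019
```

Not yet against the fence; push on in small steps.

```bash
for i in 1; do python3 -m pendant '[{"delta_pos":[-0.001,0,0],"spin":0},{"delta_pos":[-0.002,0,0],"spin":0},{"delta_pos":[-0.002,0,0],"spin":0}]'; done; python3 -m pendant '[{"delta_pos":[-0.001,0,0],"spin":0},{"delta_pos":[-0.0015,0,0],"spin":0},{"delta_pos":[-0.0015,0,0],"spin":0}]'
python3 - <<'E'
from h import *
np.set_printoptions(precision=4,suppress=True)
go(fx([-.0245,.058,.0245]),.078)
c=cam("wrist"); cv2.imwrite("pics/w4.png",cv2.resize(c["color"],None,fx=1.5,fy=1.5))
c=cam("side"); cv2.imwrite("pics/s4.png",cv2.resize(c["color"][160:250,200:320],None,fx=6,fy=6,interpolation=cv2.INTER_CUBIC))
E
```

```text
t: 7.2
tool_pos: [0.4921, 0.027, 0.0244]
orientation: [0.126, -3.138, -0.0]
force: [-10.1, -0.9, 12.4]
opening: 0.0622
t: 7.5
tool_pos: [0.4922, 0.027, 0.0244]
orientation: [0.126, -3.134, -0.0]
force: [-9.0, -0.8, 11.5]
opening: 0.0619
t 7.5 tcp [0.4922 0.027  0.0244] fix [-0.022   0.0576  0.0244] yaw 0.0805 tilt [-0.0047  0.     -1.    ] F [-9.05 -0.84 11.54] open 0.0619
delta [ 0.0025  0.0004 -0.0001] len 0.003 spin 0.0025
```

View pics/w4.png

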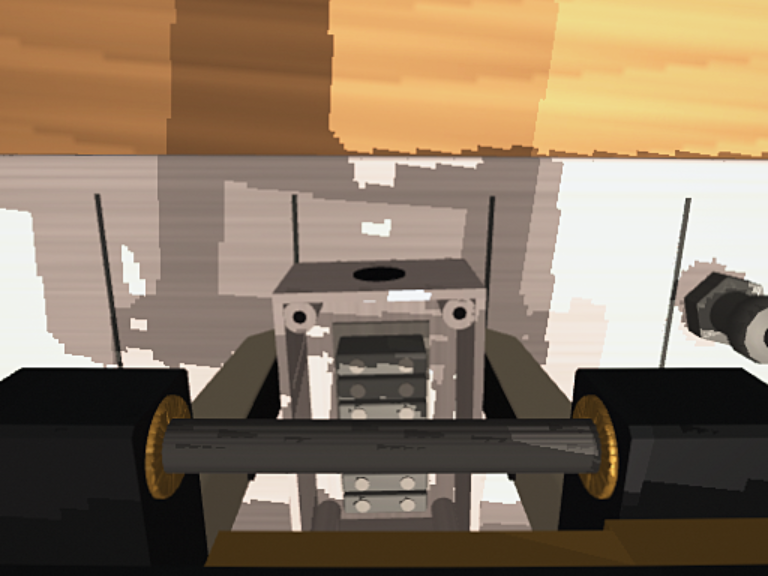

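View pics/s4.png

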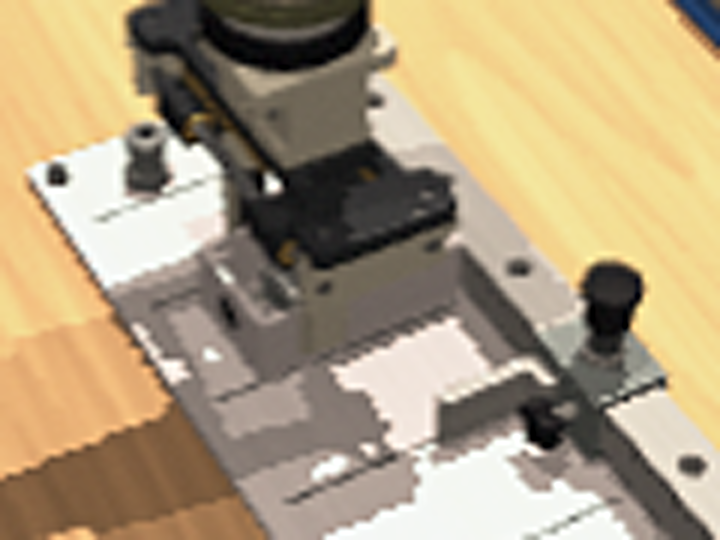

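Run:
```python
from h import *
np.set_printoptions(precision=4,suppress=True)
c=cam("wrist")
f=lambda p,z:[inv(q) for q in plane(c,np.array(p)/1.5-.2,z)]
print("line25",*f([(295,196),(297,260)],.01)); print("line95",*f([(492,196),(488,310)],.01))
print("edge",*f([(100,156),(700,158)],.01))
print("rim",*f([(274,294),(486,290)],.05), "rail", *f([(334,322),(428,321)],.05))
```

```text
line25 [-0.0733  0.0264  0.01  ] [-0.0501  0.0262  0.01  ]
line95 [-0.0734  0.096   0.01  ] [-0.031   0.0969  0.01  ]
edge [-0.0871 -0.0411  0.01  ] [-0.0869  0.168   0.01  ]
rim [-0.0491  0.0259  0.05  ] [-0.0505  0.0871  0.05  ] rail [-0.0406  0.0431  0.05  ] [-0.041   0.0706  0.05  ]
```

```bash
python3 -m pendant '[{"delta_pos":[0,0.001,0],"spin":0},{"delta_pos":[-0.0005,0.002,0],"spin":0},{"delta_pos":[-0.0005,0.0022,0],"spin":0},{"delta_pos":[-0.0005,0.0022,0],"spin":0}]';python3 -m pendant '[{"delta_pos":[0,0,0],"spin":0},{"delta_pos":[0,0,0],"spin":0},{"delta_pos":[0,0,0],"spin":0},{"delta_pos":[0,0,0],"spin":0},{"delta_pos":[0,0,0],"spin":0},{"delta_pos":[0,0,0],"spin":0}]' -1 15
python3 - <<'E'
from h import *
np.set_printoptions(precision=4,suppress=True)
go(fx([-.0245,.058,.0245]),.078)
c=cam("wrist"); cv2.imwrite("pics/w5.png",cv2.resize(c["color"],None,fx=1.5,fy=1.5))
E
```

```text
t: 8.05
tool_pos: [0.4923, 0.0286, 0.0244]
orientation: [0.126, -3.134, 0.001]
force: [-4.0, -4.7, 6.3]
opening: 0.0618
t: 8.65
tool_pos: [0.4922, 0.0287, 0.0244]
orientation: [0.126, -3.134, 0.001]
force: [-0.8, -0.2, -0.1]
opening: 0.0926
t 8.65 tcp [0.4922 0.0287 0.0244] fix [-0.0218  0.0593  0.0244] yaw 0.0802 tilt [-0.0052 -0.0009 -1.    ] F [-0.82 -0.16 -0.07] open 0.0926
delta [ 0.0027 -0.0013 -0.0001] len 0.003 spin 0.0022
```

View pics/w5.png

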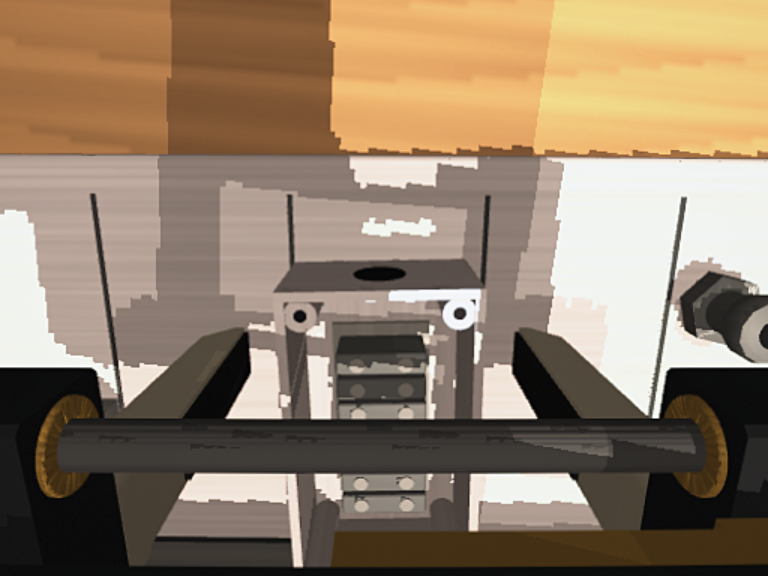

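```bash
python3 -m pendant '[{"delta_pos":[0,0,-0.03],"spin":0},{"delta_pos":[0,0,-0.07],"spin":0},{"delta_pos":[0.02,-0.01,-0.11],"spin":0},{"delta_pos":[0.04,-0.025,-0.15],"spin":0},{"delta_pos":[0.055,-0.04,-0.175],"spin":0},{"delta_pos":[0.055,-0.04,-0.175],"spin":0},{"delta_pos":[0.055,-0.04,-0.175],"spin":0}]'
python3 - <<'E'
from h import *
np.set_printoptions(precision=4,suppress=True)
go(fx([.075,-.07,.14]),.078)
c=cam("wrist"); cv2.imwrite("pics/w6.png",cv2.resize(c["color"],None,fx=1.5,fy=1.5))
for n in("side","top","wrist"):
  c=cam(n)
  for l in("box","knob"):
    for m in robot.mark_of(n,l)[:2]: print(n,l,round(m["score"],2),inv(w(c,m["location"])))
E
```

```text
t: 9.4
tool_pos: [0.442, -0.0157, 0.2003]
orientation: [0.124, -3.136, 0.001]
force: [0.6, 0.7, -0.9]
opening: 0.0934
t 9.4 tcp [ 0.442  -0.0157  0.2003] fix [-0.0753  0.019   0.2003] yaw 0.0792 tilt [-0.003 -0.001 -1.   ] F [ 0.62  0.71 -0.85] open 0.0934
delta [-0.1504 -0.0891  0.0599] len 0.185 spin 0.0012
side box 0.96 [-0.1987  0.2128 -0.003 ]
side box 0.76 [0.0079 0.0554 0.0065]
side knob 0.42 [ 0.0809 -0.0654  0.087 ]
top box 0.75 [-0.2075  0.2074 -0.0002]
top box 0.59 [0.0073 0.0604 0.0084]
wrist box 0.67 [-0.0334  0.1846  0.0098]
wrist box 0.63 [0.0094 0.0556 0.0105]
wrist knob 0.83 [ 0.0781 -0.0699  0.0902]
```

View pics/w6.png

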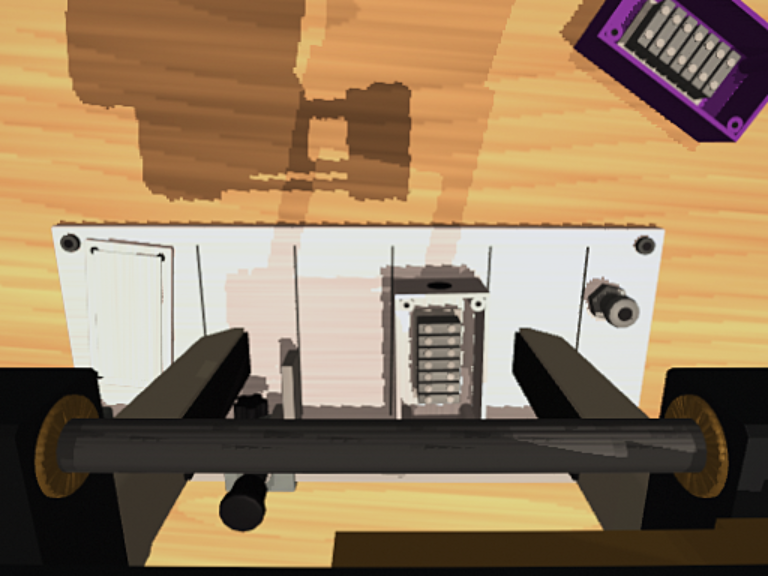

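Run:
```python
from h import *
np.set_printoptions(precision=4,suppress=True)
c=cam("wrist")
cv2.imwrite("pics/w6b.png",cv2.resize(c["color"][160:290,235:345],None,fx=5,fy=5,interpolation=cv2.INTER_CUBIC))
c=cam("side")
cv2.imwrite("pics/s6b.png",cv2.resize(c["color"][150:260,210:330],None,fx=5,fy=5,interpolation=cv2.INTER_CUBIC))
c=cam("top")
cv2.imwrite("pics/t6b.png",cv2.resize(c["color"][140:200,215:300],None,fx=8,fy=8,interpolation=cv2.INTER_CUBIC))
```

```text
(no output)
```

View pics/w6b.png

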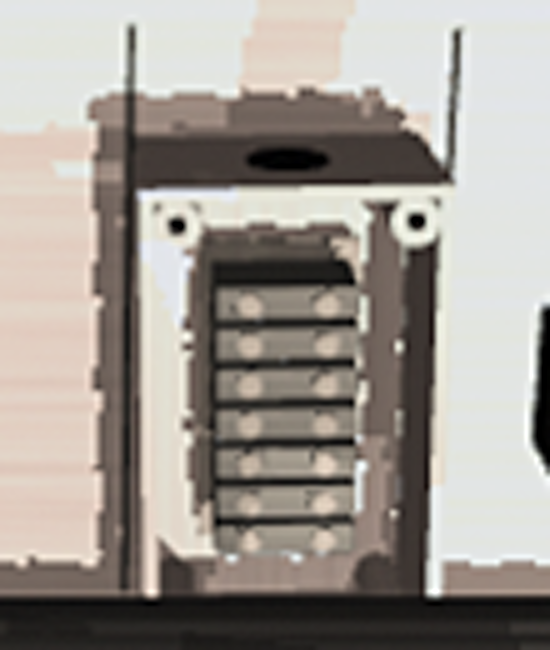

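View pics/s6b.png

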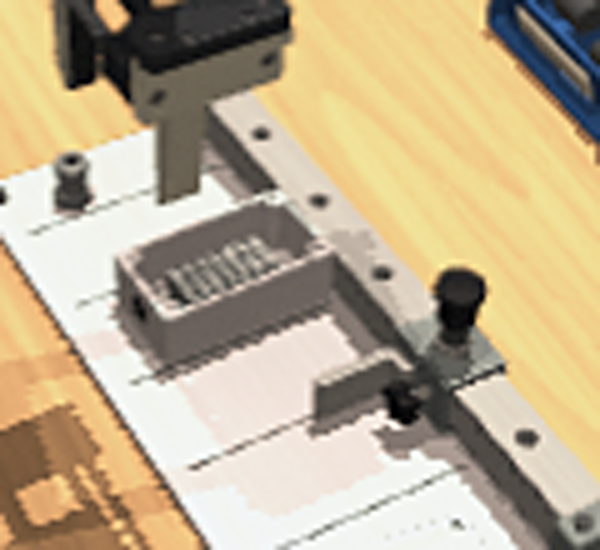

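View pics/t6b.png

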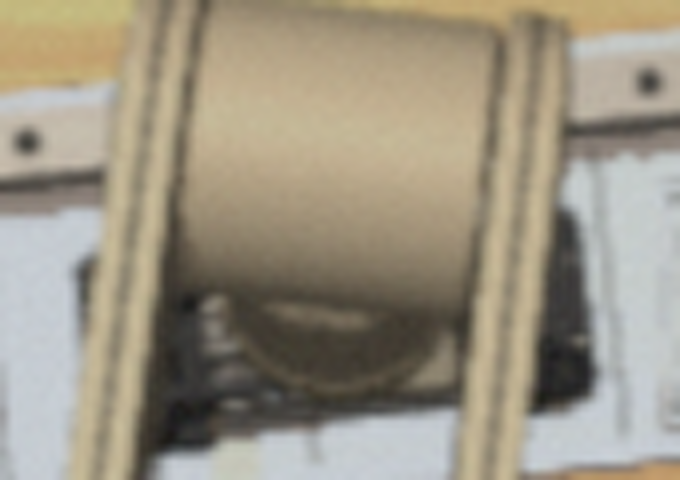

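Run:
```python
from h import *
np.set_printoptions(precision=4,suppress=True)
c=cam("wrist")
f=lambda p,z:[inv(q) for q in plane(c,(np.array(p)+.5)/5-.5+[235,160],z)]
print("line25",*f([(132,30),(125,580)],.01))
print("rim",*f([(137,187),(453,185),(150,590),(432,590)],.05))
print("knobline"); 
for k,P in dict(kn=(.0785,-.07,.102)).items(): print(proj(c,fx(P))[0]*1.5)
g=lambda p,z:[inv(q) for q in plane(c,np.array(p)/1.5-.2,z)]
print("knob cap", *g([(244,508)],.102))
```

```text
line25 [-0.0724  0.0259  0.01  ] [0.0589 0.0252 0.01  ]
rim [-0.0494  0.0263  0.05  ] [-0.0499  0.0879  0.05  ] [0.0383 0.0297 0.05  ] [0.0382 0.0885 0.05  ]
knobline
[237.4357 517.5581]
knob cap [ 0.0712 -0.0656  0.102 ]
```

The box is released about 1 mm beyond the line, against the fence and square to ~0.02 rad. Next, the knob.

```bash
python3 -m pendant '[{"delta_pos":[-0.035,-0.02,0],"spin":0},{"delta_pos":[-0.075,-0.043,0.01],"spin":0},{"delta_pos":[-0.115,-0.066,0.03],"spin":0},{"delta_pos":[-0.145,-0.083,0.05],"spin":0},{"delta_pos":[-0.154,-0.089,0.06],"spin":0},{"delta_pos":[-0.154,-0.089,0.06],"spin":0},{"delta_pos":[-0.154,-0.089,0.06],"spin":0}]'
python3 - <<'E'
from h import *
np.set_printoptions(precision=4,suppress=True)
go(fx([.0785,-.0695,.066]),.078)
for n in("side","top","wrist"):
  c=cam(n)
  for l in("knob","next_hole","stop_face"):
    for m in robot.mark_of(n,l)[:2]: print(n,l,round(m["score"],2),inv(w(c,m["location"])))
  if n=="wrist": cv2.imwrite("pics/w7.png",cv2.resize(c["color"],None,fx=1.5,fy=1.5))
  if n=="side": cv2.imwrite("pics/s7.png",cv2.resize(c["color"][130:250,240:360],None,fx=5,fy=5,interpolation=cv2.INTER_CUBIC))
E
```

```text
t: 10.8
tool_pos: [0.6014, -0.0917, 0.1388]
orientation: [0.125, -3.133, 0.0]
force: [-0.0, 0.0, -0.1]
opening: 0.0928
t 10.8 tcp [ 0.6014 -0.0917  0.1388] fix [ 0.0776 -0.0692  0.1388] yaw 0.0801 tilt [-0.0063 -0.0006 -1.    ] F [-0.    0.03 -0.07] open 0.0928
delta [-0.0013 -0.0003  0.0728] len 0.073 spin 0.0021
side knob 0.62 [0.008  0.0605 0.0047]
side knob 0.39 [ 0.0803 -0.0672  0.0886]
side next_hole 0.64 [0.0733 0.0001 0.047 ]
side next_hole 0.54 [ 0.0794 -0.0667  0.0842]
side stop_face 0.84 [ 0.033  -0.0452  0.032 ]
side stop_face 0.18 [0.0629 0.0287 0.0102]
top knob 0.61 [ 0.0741 -0.0642  0.0891]
top knob 0.24 [ 0.0084  0.5006 -0.0031]
top next_hole 0.59 [0.0757 0.0035 0.0497]
top stop_face 0.77 [ 0.0286 -0.0402  0.0282]
wrist knob 0.92 [ 0.0765 -0.0676  0.0879]
wrist knob 0.62 [0.01   0.0592 0.012 ]
wrist next_hole 0.62 [0.0775 0.0001 0.0502]
wrist stop_face 0.69 [ 0.0363 -0.0501  0.0322]
```

View pics/w7.png

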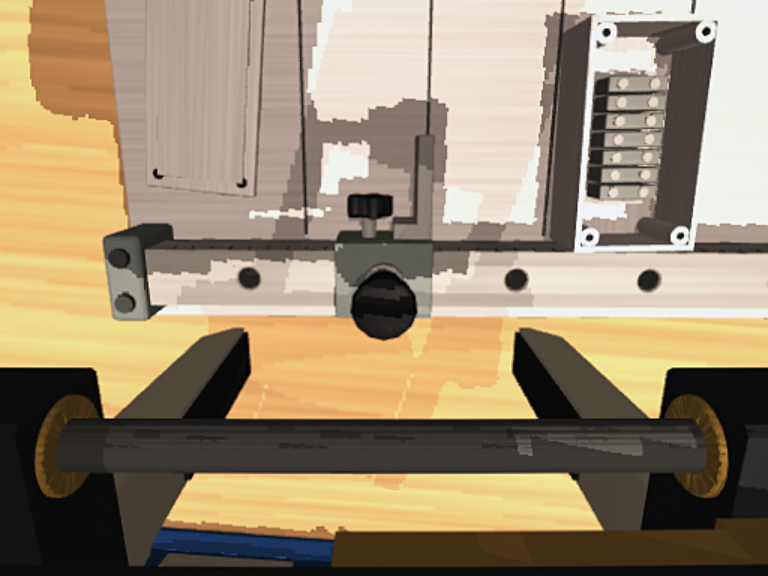

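View pics/s7.png

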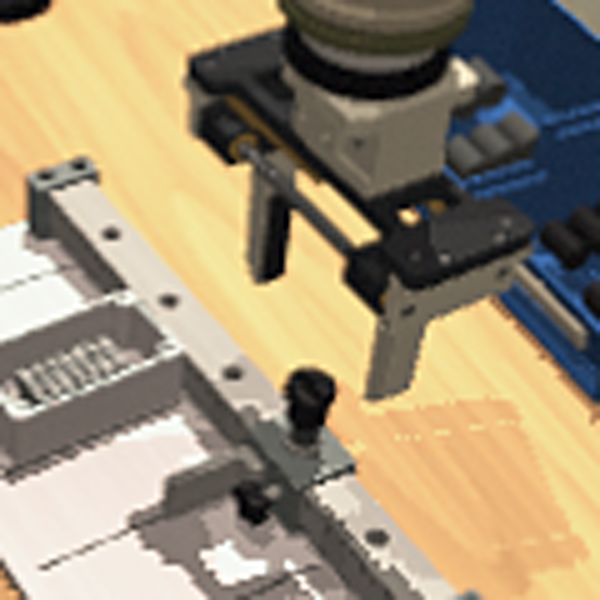

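Run:
```python
from h import *
np.set_printoptions(precision=4,suppress=True)
c=cam("wrist")
g=lambda p,z:[inv(q) for q in plane(c,np.array(p)/1.5-.2,z)]
print("holes", *g([(516,279),(250,277),(648,280)],.05))
print("knob cap", *g([(384,306)],.1))
go(fx([.077,-.069,.066]),.078)
# where TCP & grasp pt projects
s=robot.read_state(); p=s["tool_pos"]; print(proj(c,[p,p+np.array([0,0,.019])])*1.5)
```

```text
holes [0.0769 0.     0.05  ] [ 0.0761 -0.1385  0.05  ] [0.0773 0.0693 0.05  ]
knob cap [ 0.0756 -0.069   0.1   ]
t 11.45 tcp [ 0.6018 -0.0918  0.1389] fix [ 0.0781 -0.0694  0.1389] yaw 0.0802 tilt [-0.0052 -0.0009 -1.    ] F [-0.5   0.05  0.15] open 0.093
delta [0.0007 0.0005 0.0729] len 0.073 spin 0.0022
[[382.8164 346.72  ]
 [382.9504 370.038 ]]
```

```bash
python3 -m pendant '[{"delta_pos":[0.001,0.0005,0.025],"spin":0},{"delta_pos":[0.001,0.0005,0.05],"spin":0},{"delta_pos":[0.001,0.0005,0.068],"spin":0},{"delta_pos":[0.001,0.0005,0.071],"spin":0},{"delta_pos":[0.001,0.0005,0.071],"spin":0},{"delta_pos":[0.001,0.0005,0.071],"spin":0}]'
python3 - <<'E'
from h import *
go(fx([.0765,-.069,.067]),.078)
for n in("side","wrist"):
  c=cam(n)
  if n=="wrist": cv2.imwrite("pics/w8.png",cv2.resize(c["color"],None,fx=1.5,fy=1.5))
  if n=="side": cv2.imwrite("pics/s8.png",cv2.resize(c["color"][150:270,250:370],None,fx=5,fy=5,interpolation=cv2.INTER_CUBIC))
E
```

```text
t: 12.05
tool_pos: [0.6013, -0.0917, 0.0693]
orientation: [0.126, -3.136, 0.002]
force: [-0.1, 1.1, 1.0]
opening: 0.0932
t 12.05 tcp [ 0.6013 -0.0917  0.0693] fix [ 0.0776 -0.0692  0.0693] yaw 0.0803 tilt [-0.0035 -0.0013 -1.    ] F [-0.07  1.09  1.04] open 0.0932
delta [0.0011 0.0002 0.0023] len 0.003 spin 0.0023
```

View pics/s8.png

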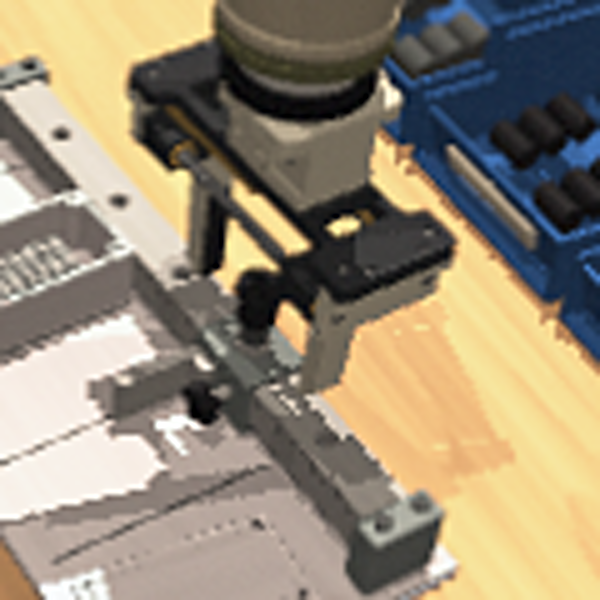

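View pics/w8.png

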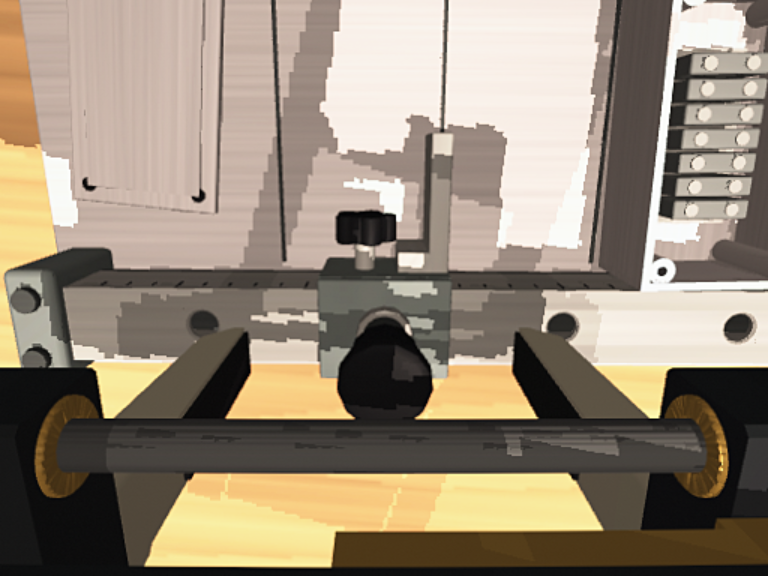

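```bash
python3 -m pendant '[{"delta_pos":[0.001,0,0.003],"spin":0},{"delta_pos":[0.001,0,0.003],"spin":0}]'; python3 -m pendant '[{"delta_pos":[0,0,0],"spin":0},{"delta_pos":[0,0,0],"spin":0},{"delta_pos":[0,0,0],"spin":0},{"delta_pos":[0,0,0],"spin":0},{"delta_pos":[0,0,0],"spin":0},{"delta_pos":[0,0,0],"spin":0},{"delta_pos":[0,0,0],"spin":0},{"delta_pos":[0,0,0],"spin":0},{"delta_pos":[0,0,0],"spin":0},{"delta_pos":[0,0,0],"spin":0}]' 1 35
python3 - <<'E'
from h import *
go(fx([.0765,-.069,.067]),.078)
for n in("side",):
  c=cam(n)
  if n=="side": cv2.imwrite("pics/s9.png",cv2.resize(c["color"][150:270,250:370],None,fx=5,fy=5,interpolation=cv2.INTER_CUBIC))
E
```

```text
t: 12.35
tool_pos: [0.6009, -0.0919, 0.0671]
orientation: [0.126, -3.137, 0.003]
force: [0.1, 1.1, 0.8]
opening: 0.093
t: 13.35
tool_pos: [0.6008, -0.0918, 0.0671]
orientation: [0.126, -3.137, 0.002]
force: [-0.8, 1.6, -0.8]
opening: 0.0278
t 13.35 tcp [ 0.6008 -0.0918  0.0671] fix [ 0.0771 -0.0693  0.0671] yaw 0.0802 tilt [-0.0019 -0.0016 -1.    ] F [-0.82  1.59 -0.78] open 0.0278
delta [0.0006 0.0003 0.0001] len 0.001 spin 0.0022
```

View pics/s9.png

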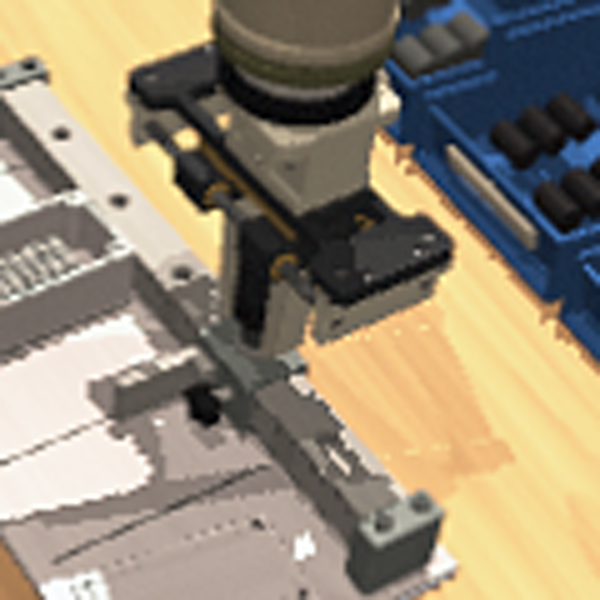

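```bash
python3 -m pendant '[{"delta_pos":[0,0,-0.002],"spin":0},{"delta_pos":[0,0,-0.005],"spin":0},{"delta_pos":[0,0,-0.008],"spin":0},{"delta_pos":[0,0,-0.011],"spin":0},{"delta_pos":[0,0,-0.0125],"spin":0},{"delta_pos":[0,0,-0.0125],"spin":0},{"delta_pos":[0,0,-0.0125],"spin":0}]' - 45
python3 - <<'E'
from h import *
np.set_printoptions(precision=4,suppress=True)
go(fx([.0765,.001,.067]),.078)
for n in("side","wrist"):
  c=cam(n)
  if n=="wrist": cv2.imwrite("pics/w10.png",cv2.resize(c["color"],None,fx=1.5,fy=1.5))
  if n=="side": cv2.imwrite("pics/s10.png",cv2.resize(c["color"][150:270,250:370],None,fx=5,fy=5,interpolation=cv2.INTER_CUBIC))
  for m in robot.mark_of(n,"knob")[:2]: print(n,round(m["score"],2),inv(w(c,m["location"])))
E
```

```text
t: 14.1
tool_pos: [0.6007, -0.0918, 0.0793]
orientation: [0.126, -3.137, 0.002]
force: [2.3, -0.9, -6.9]
opening: 0.0278
t 14.1 tcp [ 0.6007 -0.0918  0.0793] fix [ 0.0769 -0.0693  0.0793] yaw 0.0802 tilt [-0.0023 -0.0015 -1.    ] F [ 2.32 -0.87 -6.88] open 0.0278
delta [0.0002 0.0703 0.0123] len 0.071 spin 0.0022
wrist 0.61 [ 0.0793 -0.0686  0.1047]
```

View pics/s10.png

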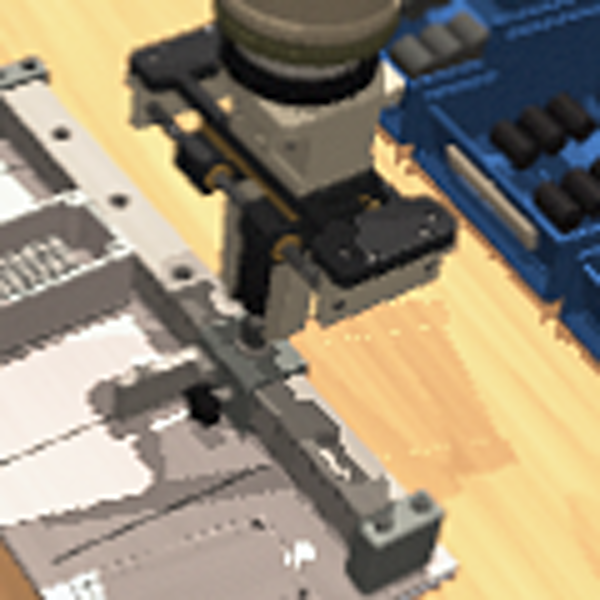

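View pics/w10.png

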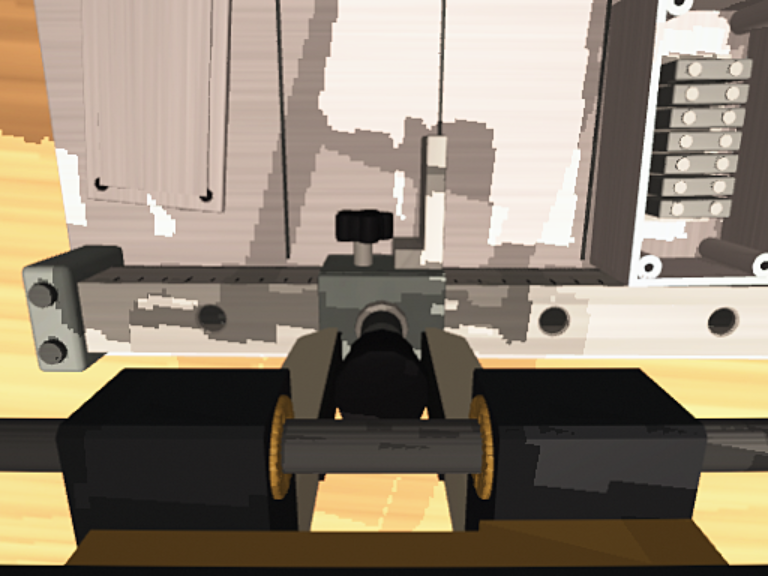

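The plunger is up: 12.2 mm raised, 6.9 N spring pull. Sliding on.

```bash
python3 -m pendant '[{"delta_pos":[0,0.006,0],"spin":0},{"delta_pos":[0,0.015,0],"spin":0},{"delta_pos":[0,0.026,0],"spin":0},{"delta_pos":[0,0.037,0],"spin":0},{"delta_pos":[0,0.048,0],"spin":0},{"delta_pos":[0,0.057,0],"spin":0},{"delta_pos":[0,0.064,0],"spin":0},{"delta_pos":[0,0.067,0],"spin":0},{"delta_pos":[0,0.067,0],"spin":0}]'
python3 - <<'E'
from h import *
np.set_printoptions(precision=4,suppress=True)
go(fx([.077,.0007,.079]),.078)
for n in("side","wrist"):
  c=cam(n)
  if n=="wrist": cv2.imwrite("pics/w11.png",cv2.resize(c["color"],None,fx=1.5,fy=1.5))
  if n=="side": cv2.imwrite("pics/s11.png",cv2.resize(c["color"][150:270,220:340],None,fx=5,fy=5,interpolation=cv2.INTER_CUBIC))
E
```

```text
t: 15.2
tool_pos: [0.5955, -0.0235, 0.0795]
orientation: [0.128, -3.137, 0.001]
force: [3.9, 2.7, -8.1]
opening: 0.0276
t 15.2 tcp [ 0.5955 -0.0235  0.0795] fix [ 0.0771 -0.0008  0.0795] yaw 0.0814 tilt [-0.0016 -0.0007 -1.    ] F [ 3.88  2.73 -8.09] open 0.0276
delta [0.0001 0.0015 0.0005] len 0.002 spin 0.0034
```

View pics/s11.png

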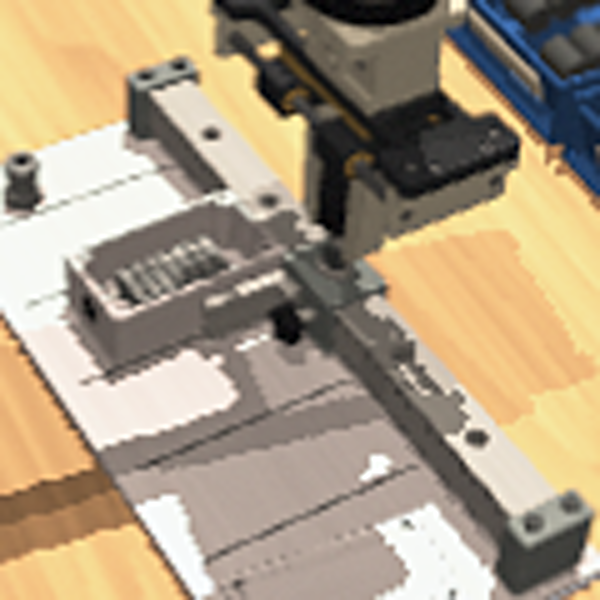

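View pics/w11.png

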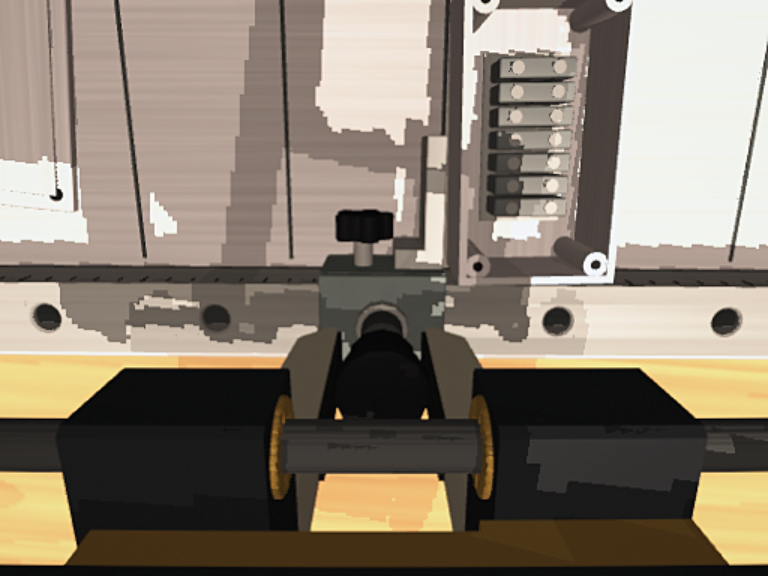

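```bash
python3 -m pendant '[{"delta_pos":[0,0.001,0],"spin":0},{"delta_pos":[0,0.0015,0.001],"spin":0},{"delta_pos":[0,0.0015,0.003],"spin":0},{"delta_pos":[0,0.0015,0.005],"spin":0},{"delta_pos":[0,0.0015,0.005],"spin":0}]'
python3 - <<'E'
from h import *
go(fx([.077,.0007,.067]),.078)
E
```

```text
t: 15.8
tool_pos: [0.5955, -0.0221, 0.0742]
orientation: [0.127, -3.137, 0.0]
force: [4.6, 0.8, -7.4]
opening: 0.0278
t 15.8 tcp [ 0.5955 -0.0221  0.0742] fix [0.0771 0.0006 0.0742] yaw 0.081 tilt [-1.6e-03 -1.0e-04 -1.0e+00] F [ 4.65  0.83 -7.35] open 0.0278
delta [0.0001 0.0001 0.0072] len 0.007 spin 0.003
```

```bash
python3 -m pendant '[{"delta_pos":[0,0,0.002],"spin":0},{"delta_pos":[0,0,0.004],"spin":0},{"delta_pos":[0,0,0.006],"spin":0},{"delta_pos":[0,0,0.0075],"spin":0},{"delta_pos":[0,0,0.0075],"spin":0},{"delta_pos":[0,0,0.0075],"spin":0}]'
python3 - <<'E'
from h import *
np.set_printoptions(precision=4,suppress=True)
go(fx([.077,.0007,.067]),.078)
for n in("side","wrist"):
  c=cam(n)
  if n=="wrist": cv2.imwrite("pics/w12.png",cv2.resize(c["color"],None,fx=1.5,fy=1.5))
  if n=="side": cv2.imwrite("pics/s12.png",cv2.resize(c["color"][150:270,220:340],None,fx=5,fy=5,interpolation=cv2.INTER_CUBIC))
  for m in robot.mark_of(n,"knob")[:2]+robot.mark_of(n,"stop_face")[:1]: print(n,round(m["score"],2),inv(w(c,m["location"])))
E
```

```text
t: 16.4
tool_pos: [0.5956, -0.0221, 0.0671]
orientation: [0.127, -3.138, 0.0]
force: [0.9, -0.3, -1.1]
opening: 0.0278
t 16.4 tcp [ 0.5956 -0.0221  0.0671] fix [0.0773 0.0006 0.0671] yaw 0.081 tilt [-0.0012 -0.0001 -1.    ] F [ 0.89 -0.27 -1.09] open 0.0278
delta [0.0003 0.0001 0.0001] len 0.0 spin 0.003
side 0.57 [0.08   0.0037 0.0874]
side 0.78 [0.0361 0.0282 0.0322]
wrist 0.74 [0.0771 0.0012 0.0892]
wrist 0.91 [0.0384 0.0234 0.0294]
```

View pics/s12.png

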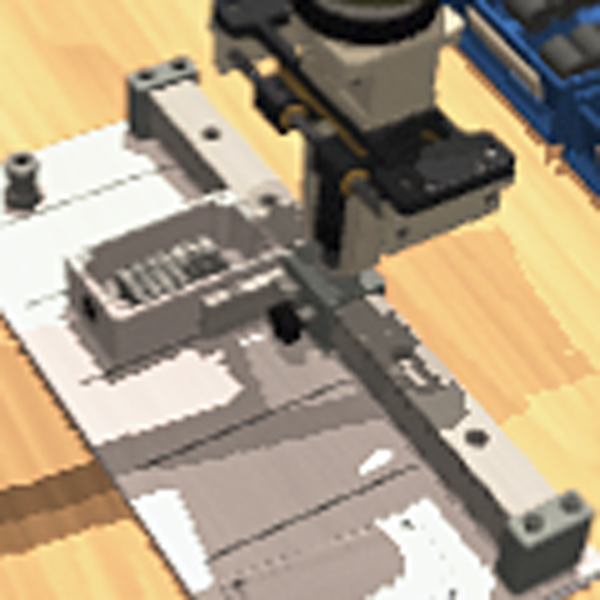

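View pics/w12.png

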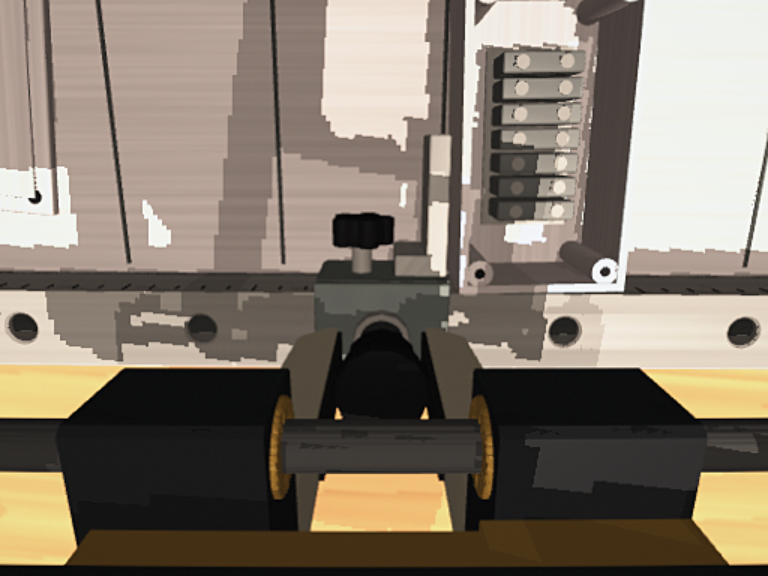

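```bash
python3 -m pendant '[{"delta_pos":[0,0,0.0005],"spin":0},{"delta_pos":[0,0,0.001],"spin":0},{"delta_pos":[0,0,0.001],"spin":0},{"delta_pos":[0,0,0.001],"spin":0}]'
python3 - <<'E'
from h import *
np.set_printoptions(precision=4,suppress=True)
go(fx([.077,.0007,.067]),.078)
c=cam("wrist")
g=lambda p,z:[inv(q) for q in plane(c,np.array(p)/1.5-.2,z)]
print("holes",*g([(202,328),(564,330),(22,327),(742,331)],.05))
print("box rim near fence",*g([(461,292),(624,291)],.05))
cv2.imwrite("pics/w13.png",cv2.resize(c["color"][0:210,180:450],None,fx=2.9,fy=2.9,interpolation=cv2.INTER_CUBIC))
for n in("side","top","wrist"):
  c=cam(n)
  for l in ("box","gland","lid"):
    for m in robot.mark_of(n,l)[:2]: print(n,l,round(m["score"],2),inv(w(c,m["location"])))
E
```

```text
t: 17.1
tool_pos: [0.5958, -0.0221, 0.067]
orientation: [0.127, -3.138, 0.0]
force: [-2.7, 1.0, 7.0]
opening: 0.0277
t 17.1 tcp [ 0.5958 -0.0221  0.067 ] fix [0.0775 0.0005 0.067 ] yaw 0.081 tilt [-0.0008 -0.0002 -1.    ] F [-2.65  0.98  6.99] open 0.0277
delta [0.0005 0.0002 0.    ] len 0.001 spin 0.003
holes [ 0.077  -0.0691  0.05  ] [0.0774 0.0701 0.05  ] [ 0.0769 -0.1392  0.05  ] [0.0778 0.1396 0.05  ]
box rim near fence [0.0623 0.0298 0.05  ] [0.0617 0.0914 0.05  ]
side box 0.78 [-0.1993  0.2125 -0.002 ]
side box 0.72 [0.007  0.0575 0.0114]
side gland 0.66 [-0.0386  0.1825  0.0037]
side lid 0.57 [-0.0226 -0.1679  0.007 ]
top box 0.93 [-0.2042  0.2111 -0.0007]
top box 0.73 [-0.1673  0.538   0.0002]
top gland 0.49 [-0.0349  0.1845  0.0067]
top lid 0.63 [-0.0238 -0.1649  0.0092]
wrist box 0.64 [0.007  0.06   0.0106]
```

View pics/w13.png

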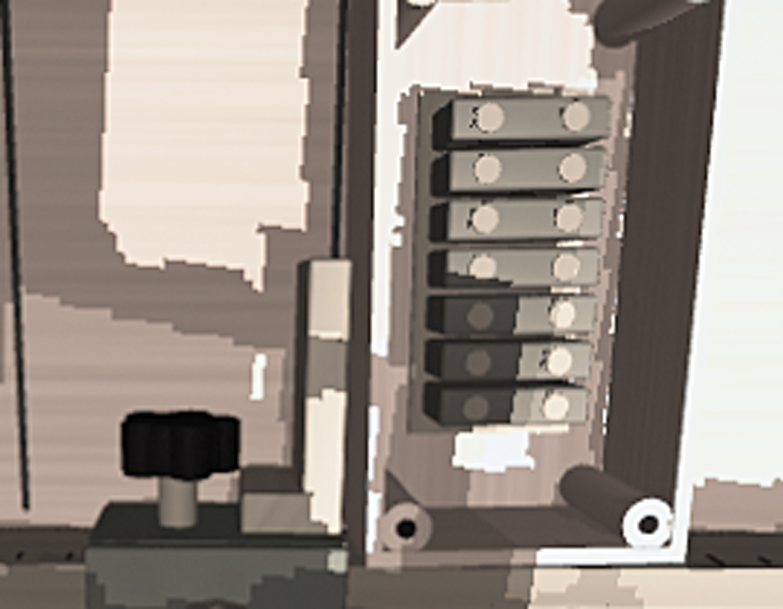

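```bash
python3 -c "
from plant import robot
print(robot.close_job()); s=robot.read_state(); print(s['t'],s['tool_pos'],s['force'],s['opening'])"
```

```text
the job is handed in; nothing more can be done
None
the job is handed in; nothing more can be done
```

The box is at the next line and the stop is locked in the next hole. The gripper still holds the plunger knob. I handed the job in after about 17.5 s of the 51 s; it gives no verdict.

- **Box:** I gripped the aluminium box near its -x end and slid it along the plate to the next line and up against the fence (about 9 N of contact), then let go. My last pictures put its stop-side wall 0.5 to 5 mm beyond the line, with the centre about 3 mm beyond nominal. It was touching the fence within measurement and about 0.03 rad off square.
- **Plunger and stop:** I lifted the knob 12 mm, slid the stop about 70 mm and lowered it. It went down to the same tool height as when the pin was home at the start, and the spring pull vanished. A further small push down met firm resistance at 7 N, so the pin is home. The knob axis measured within 1 mm of the hole.
- **Grip and surroundings:** The fingers hold the knob at a 45 N setting; the 27.7 mm opening suggests they are on the cap rather than the body below it. The lid and gland were found where they started. I did not measure the screwdriver, meter, tape, terminals or cup again, but the arm did not go near them.
- **Disagreements:** The two fixed cameras and the wrist camera differ by about 2 to 4 mm in x, so I judged positions by nearby holes and lines. In the last top-camera picture the network did not pick out the real box, only look-alikes.

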